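# Close and lock the crystal bonding press

### The arm

A 7-joint arm with a two-finger parallel gripper is mounted at the origin on the work surface. World frame = base frame: x ahead of the robot, y to its left, z up, the work surface at z = 0. Lengths are in m, angles in rad, forces in N, time in s.
With the tool pointing down it reaches from about 0.4 to 0.9 m from the base axis. Payload 5.6 kg.
Tool frame: the origin (TCP) lies midway between the tips of the shut fingers; the grasp point (between the pads) lies 19 mm behind it; y points along the fingers, z is the direction in which the jaws open and shut, and the axes are right-handed (so a half turn about y gives the same grasp; the last joint's range is limited). The gripper opens to 92 mm and grips with 3 to 60 N. Pads are 20 mm wide; open, the fingers measure 128 mm over their backs; the gripper's body (75 mm by 189 mm) begins 69 mm behind the grasp point.
Start: joints at [1.188, 0.468, -0.012, 1.603, 0.006, 1.071, -0.056], TCP at [0.217, -0.613, 0.18] pointing down, gripper open.
Joint ranges: [-2.53, 2.53], [-0.31, 2.02], [-1.57, 1.55], [0.28, 2.44], [-1.29, 4.43], [0.15, 1.84], [-2.92, 2.92]. Speed limits (rad/s): [2.57, 2.57, 3.14, 3.14, 3.14, 3.14, 3.14].

### API

Orientations are given as a 3x3 rotation matrix whose columns are the frame's x, y, z axes.
In Python, from station import env, effector, solver, viewer, workorder, search_frame, tip_of gives the robot as it stands. Calls block until the motion is done:
- env.reach(position, orientation): joint-space move of the TCP to a pose.
- env.movel(position, frame=None, rate=0.15): straight line of the TCP; frame=None keeps the orientation; rate is the mean speed in m/s.
- env.goto_joints(angles): joint-space move.
- effector.release() and effector.grasp(squeeze=None): open the fingers fully, or close them until they stop; squeeze is the grip in N (None keeps the last).
- env.pause(seconds).
- solver.inverse_kinematics(position, orientation): joint angles nearest the present ones, or None.
- env.sense(): the state.
- viewer.read_camera(name): name is "scene" or "top" or "wrist"; returns (picture, depth): 400x640x3 uint8, red, green, blue; 400x640 float32, m along the optical axis (not along the pixel's ray), 0 where there is no reading.
- viewer.camera_info(name): a dict with "intrinsics" (3x3 intrinsics, pixels), "eye" and "rotation" of the camera in the world; the wrist camera has in their place "T_tool_cam" (4x4, takes a point from camera to tool coordinates, whose origin is the TCP and whose axes are the tool frame's). Camera axes: x right, y up, looking along -z (the intrinsics and any distortion apply to the point x, -y, -z); pixel columns grow to the right and rows downward; lengths in m; the calibration is good to about 2 mm. A picture is of the moment at which its call begins: read the wrist's pose just before it. camera_info takes no time and is no camera call.
A pose or a line that the arm cannot do raises env.PlanningError and nothing moves.
- workorder.finish_job(): hands the job in, once; it reports no verdict.
Trained networks look in the newest picture that a camera, given by its name, has taken for a name from the list of things; names that differ only in an ending like _2 or _b are one class to them, and where a whole thing is asked for, a point or a joint stands for the part that bears it (a point fixed in the world has none). Each returns a list of dicts, best first, with "score" (0 to 1); they miss things now and then, are a little off and sometimes report something else, mostly with a low value. They report only what shows in the picture. A call takes as long as a camera call.
- search_frame(camera, name): "at" ([x, y, z] in m, in world coordinates, good to about 4 mm: the middle of the surface that is visible of it).
- tip_of(camera, name): "at" ([x, y, z] in m, in world coordinates, good to about 4 mm: a listed point, or the origin of a listed thing).
The state is a dict: "t": time; "joint_positions": joint angles; "joint_velocities": joint speeds; "tau": joint torques, N m; "ee_pos": TCP position; "tcp_rot": TCP orientation; "wrist_force": force on the tool from outside, world axes, zero at the start; "moment": the same for the moment, N m; "gripper_width": finger opening in m.
Only numpy, scipy, OpenCV 4.12 (cv2) and the standard library are available. Lean on these libraries where they do the work, as an engineer would, in place of code of your own. Each camera call takes 0.05 s, during which the arm holds its last target. There are 200 camera calls.

### The job

A freshly glued watch crystal is waiting in the bonding press. Pull the press lever down, away from the press's column, through the red gate, and leave it locked in the closed pocket: the orange spring collar must be lifted to get past the gate, and must end fully down again behind it, with the lever let go. Do not knock the magnifier over the lever, and leave the other things on the mat alone.

Things in the scene. Friction and masses are not known exactly. Their poses are not given: they have to be found in the camera images.
- press: Bonding press, screwed down, front towards the robot's right: grey base 270 x 170 x 20 mm (x -105 to 165), grey column and head, 172 mm high, at the back over a watch case in a green cradle. Origin on the bench plane below the lever's pivot; x points to the column, y to its left, z up. The front half carries the lever between two cheeks (x -25 to 25, y to 49, 82 mm high).
- pivot (a point): Hinge centre of the lever, 60 mm above the bench, straight above the press's origin; axes as the press's. The hinge line is y. The lever is a 14 mm steel rod.
- lever (a joint): Lever angle, rad, 0 = open, starts at 0 to 0.05. The lever leans from vertical to the front (press -x) by 0.40 + value; a point d mm along it lies d sin(lean) to -x and d cos(lean) above the pivot. Return spring 1.3 N m/rad, plus about 0.16 N m preload and friction: 2 to 6 N at the collar. It springs back if let go before it is locked.
- gate (a point): On the quadrant with the red gate blocks and dark end stops beside the lever; this point is the hinge centre again, axes as the press's. Set anew for each watch: collar down, the lever stops at the gate at 0.05 to 0.25; collar lifted, at a hard end stop at 0.41 to 0.60. Gate and stop keep their spacing: the collar drops home when the lever is 0.02 to 0.10 back from the stop; further back it lands on the gate.
- collar (a joint): Lift of the orange collar along the lever, m: 0 fully down, 0.020 at its upper stop. A spring pushes it down with 2 N at the bottom, 4.4 N at the top (its weight is 1 N). The crossbar under it clears the gate blocks from 0.014 up.
- collar_mid (a point): Lever axis at mid-height of the orange collar's grip, 125 mm from the pivot when down. z along the lever to the knob, y along the hinge. Grip block with red ribs 36 (x) x 34 (y) mm, 97 to 153 mm from the pivot; on its front face (x -18 to -25) a pull plate 64 mm wide in y; under it a 46 mm flange and a steel crossbar. Pinch across y behind the plate with about 45 N; the plate takes the pull.
- knob (a point): Top of the black knob at the lever's end, 200 mm from the pivot; knob 32 mm wide, 22 mm high. z along the lever, y along the hinge.
- magnifier: Rectangular magnifier, black frame, fixed to the press on a post at its back right corner (y negative). Origin and axes as the press; pane x -70 to 95, y -77 to 77 mm, underside 297 mm above the bench. It overhangs the lever: a gripper straight down on the collar would strike it; one tilted 0.5 to 0.8 rad, its body to the front, coming along the lever, clears it.
- movement_holder: Loose knurled aluminium movement holder, 68 mm in diameter, 41 mm high, to be left alone. Origin at the centre of its underside.
- loupe: Loose black eye loupe, 62 mm wide at the base, 55 mm high, to be left alone. Origin at the centre of its underside.
- case_screwdriver: Loose screwdriver with a blue handle, 140 mm long, lying on the mat, to be left alone. x along the blade.

How it is judged:
By the outcome, as a careful person would: the job done as asked, in the order asked, and still so for the second after the job is handed in, with the robot touching nothing.
It also fails if it takes over 45 s, if anything falls off the work surface, if the arm or the gripper's body presses on something with over 40 N, if the wrist force passes 120 N, or if a joint passes its speed limit or range.

## Working session

There is one attempt and no reset: what is moved stays moved. The work goes in short steps, each a Python script; the robot and the scene stay as the last script left them, time stands still between calls to the robot, and variables do not carry over. Pictures are saved under pics/ and viewed, about 8 in all and at most 12, crops included, and the job is handed in when it is done.

```bash
mkdir -p pics; ls; python3 - <<'E'
from station import *
import cv2,numpy as np
s=env.sense();print(s['t'],s['ee_pos'],s['tcp_rot'],s['gripper_width'])
ims=[]
for c in ['scene','top']:
    p,d=viewer.read_camera(c);ims.append(p)
    np.savez(f'pics/{c}0.npz',p=p,d=d)
    i=viewer.camera_info(c);print(c,i)
    for n in ['press','pivot','collar_mid','knob','magnifier','movement_holder','loupe','case_screwdriver']:
        try: print(n,[(np.round(r['at'],4).tolist(),round(r['score'],2)) for r in tip_of(c,n)[:2]])
        except Exception as e: print(n,e)
v=np.vstack(ims)[:,:,::-1];cv2.imwrite('pics/a.png',cv2.resize(v,(480,600)));
for c,p in zip('st',ims): cv2.imwrite(f'pics/{c}.png',p[:,:,::-1])
E
```

```text
pics
0.0 [ 0.2163644  -0.61225034  0.17925107] [[-9.42831431e-01 -7.11160644e-04  3.33269240e-01]
 [-3.33269970e-01  1.59743160e-03 -9.42830088e-01]
 [ 1.38128837e-04 -9.99998471e-01 -1.74311721e-03]] 0.0917938832256382
scene {'intrinsics': array([[397.32999849,   0.        , 318.93024387],
       [  0.        , 397.32999849, 198.06676168],
       [  0.        ,   0.        ,   1.        ]]), 'eye': array([0.2869097 , 0.05197422, 0.89886514]), 'rotation': array([[ 0.12539944,  0.94301107, -0.30822898],
       [-0.99209934,  0.11802661, -0.04252779],
       [-0.00372496,  0.31112673,  0.95036113]])}
press [([0.6202, -0.0509, -0.0033], 0.73)]
pivot [([0.6172, -0.0542, 0.059], 0.66)]
collar_mid [([0.6103, -0.1066, 0.1703], 0.77)]
knob [([0.6015, -0.1351, 0.2349], 0.57)]
magnifier [([0.6008, -0.133, 0.2364], 0.29)]
movement_holder [([0.4574, -0.2274, 0.0006], 0.75)]
loupe [([0.5794, -0.2482, 0.0003], 0.7)]
case_screwdriver [([0.6314, 0.1575, -0.0022], 0.74), ([0.6191, -0.05, -0.0005], 0.17)]
top {'intrinsics': array([[502.21971868,   0.        , 320.98376049],
       [  0.        , 502.21971868, 194.54834461],
       [  0.        ,   0.        ,   1.        ]]), 'eye': array([0.3875517 , 0.08367924, 1.14667557]), 'rotation': array([[ 0.01591045,  0.9882847 , -0.15179002],
       [-0.99933532,  0.0206974 ,  0.03000894],
       [ 0.03279903,  0.15121168,  0.98795711]])}
press [([0.6383, 0.1617, 0.0012], 0.18)]
pivot [([0.6174, -0.052, 0.0594], 0.98)]
collar_mid []
knob [([0.6045, -0.1415, 0.2398], 0.47)]
magnifier [([0.5839, -0.2474, -0.0035], 0.43)]
movement_holder [([0.4553, -0.2296, -0.0023], 0.72)]
loupe [([0.5852, -0.2483, -0.0016], 0.6), ([0.6195, -0.0554, -0.0037], 0.58)]
case_screwdriver [([0.6398, 0.1619, -0.0001], 0.68), ([0.6157, -0.0566, 0.0016], 0.22)]
```

View pics/s.png

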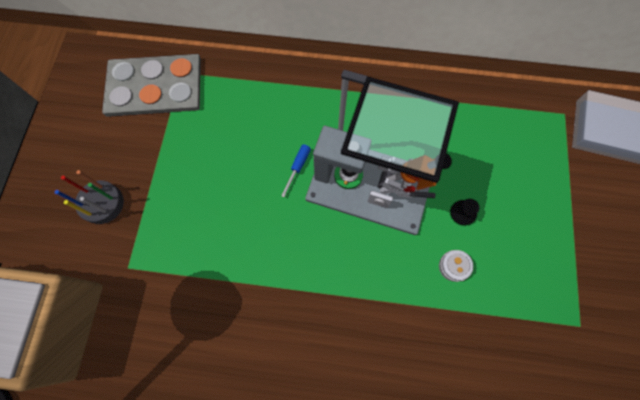

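View pics/t.png

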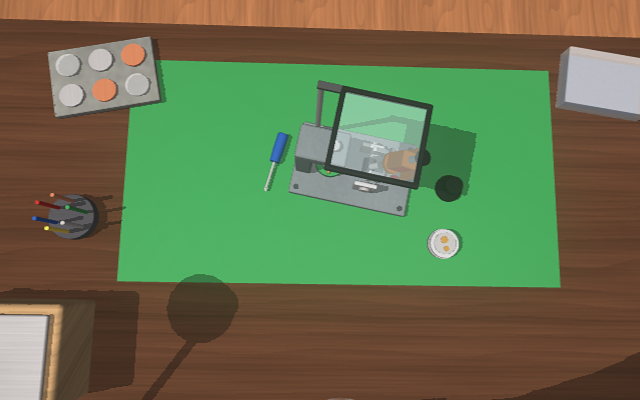

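The scene view shows the press at about (370,180), with its column on the left and the lever leaning right under the magnifier at (400,130). The loupe at (464,210) and the holder at (457,265) sit in front of the press. The top view agrees. Next I'll refine the press pose from depth.

```bash
cat > h.py <<'E'
from station import *
import numpy as np, cv2
def cloud(d,K,eye,R):
    v,u=np.mgrid[:d.shape[0],:d.shape[1]]
    x=(u-K[0,2])/K[0,0]*d; y=(v-K[1,2])/K[1,1]*d
    return np.stack([x,-y,-d],-1)@R.T+eye
E
python3 - <<'E'
from h import *
P=[]
for c in ['scene','top']:
    z=np.load(f'pics/{c}0.npz');i=viewer.camera_info(c)
    p=cloud(z['d'],i['intrinsics'],i['eye'],i['rotation'])
    rgb=z['p'].astype(int)
    roi=(abs(p[...,0]-.62)<.2)&(abs(p[...,1]+.05)<.25)&(z['d']>0)
    mat=roi&(abs(p[...,2])<.01); print(c,'mat z',np.median(p[mat][:,2]),p[mat][:,2].std())
    grey=(rgb.max(-1)-rgb.min(-1)<30)
    m=roi&grey&(abs(p[...,2]-.02)<.006)
    m=cv2.morphologyEx(m.astype('uint8'),cv2.MORPH_OPEN,np.ones((3,3)))
    n,l,st,_=cv2.connectedComponentsWithStats(m); k=1+st[1:,4].argmax(); q=p[l==k]
    print(len(q),cv2.minAreaRect((q[:,:2]*1000).astype('float32')),np.median(q[:,2]))
    P.append(q)
    for lo,hi,nm in [(.16,.18,'top'),(.28,.33,'mag')]:
        m=roi&(p[...,2]>lo)&(p[...,2]<hi); q=p[m]; print(nm,len(q),cv2.minAreaRect((q[:,:2]*1000).astype('float32')))
q=np.vstack(P)
print(cv2.minAreaRect((q[:,:2]*1000).astype('float32')))
# fit yaw+origin: tightest containment of known rectangle
from scipy.optimize import minimize
H=cv2.convexHull((q[:,:2]*1000).astype('float32'))[:,0]
print(np.round(H[::max(1,len(H)//25)]).tolist())
i=viewer.camera_info('wrist');print(i)
E
```

```text
scene mat z 0.0003970037357791112 0.0016830955010777523
3464 ((605.2623291015625, -20.062576293945312), (267.9656066894531, 134.71353149414062), 79.0284652709961) 0.019576139111650404
top 1171 ((641.6717529296875, -16.670806884765625), (239.833740234375, 106.16961669921875), 78.47523498535156)
mag 8609 ((623.6940307617188, -19.4783935546875), (206.83309936523438, 155.85133361816406), 78.93085479736328)
top mat z 0.0006807503327483921 0.00223998235631205
2893 ((577.8712158203125, -14.3221435546875), (267.59576416015625, 76.36679077148438), 78.658935546875) 0.019771426883558485
top 1108 ((660.217529296875, 69.98233032226562), (63.78348922729492, 105.62854766845703), 78.45372772216797)
mag 8463 ((624.9930419921875, -19.311683654785156), (207.3832244873047, 154.73907470703125), 78.848388671875)
((605.2830200195312, -19.955703735351562), (268.1833190917969, 134.71353149414062), 79.02845764160156)
[[675.0, -12.0], [673.0, -7.0], [638.0, 71.0], [616.0, 114.0], [607.0, 116.0], [596.0, 118.0], [575.0, 122.0], [568.0, 122.0], [567.0, 121.0], [565.0, 118.0], [563.0, 114.0], [549.0, 44.0], [536.0, -24.0], [517.0, -119.0], [516.0, -126.0], [516.0, -128.0], [516.0, -130.0], [516.0, -133.0], [518.0, -138.0], [520.0, -139.0], [530.0, -142.0], [567.0, -149.0], [597.0, -155.0], [601.0, -154.0], [602.0, -153.0], [670.0, -36.0], [674.0, -20.0], [675.0, -14.0]]
{'intrinsics': array([[278.60914092,   0.        , 318.39935412],
       [  0.        , 278.60914092, 198.49190479],
       [  0.        ,   0.        ,   1.        ]]), 'T_tool_cam': array([[-6.46345644e-04, -9.63588484e-01, -2.67388884e-01,
        -7.63062816e-02],
       [-5.37492770e-04,  2.67389236e-01, -9.63588453e-01,
        -2.04056000e-01],
       [ 9.99999647e-01, -4.79091608e-04, -6.90747711e-04,
        -1.15533773e-03],
       [ 0.00000000e+00,  0.00000000e+00,  0.00000000e+00,
         1.00000000e+00]])}
```

```bash
cat >> h.py <<'E'
yaw=np.deg2rad(78.9); u=np.array([np.cos(yaw),np.sin(yaw),0]); v=np.array([-np.sin(yaw),np.cos(yaw),0]); zh=np.array([0,0,1.])
piv=np.array([.617,-.053,.060])
ax=lambda L: -np.sin(L)*u+np.cos(L)*zh           # lever axis at lean L
fw=lambda L: np.cos(L)*u+np.sin(L)*zh            # lever +x at lean L
def rot(t): y=-ax(t); return np.stack([np.cross(y,v),y,v],1)
def pose(L,d,rel,off=.003,back=0):
    """TCP pose with the grasp point at d along the lever (lean L), tool tilted L+rel"""
    t=L+rel
    g=piv+d*ax(L)+off*fw(L)
    return g-ax(t)*.019+back*ax(t), rot(t)
E
python3 - <<'E'
from h import *
for L,d,rel,b in [(.42,.14,.2,.3),(.42,.14,.2,.15),(.42,.14,.2,0),(.42,.16,.2,0),(.7,.16,.2,0),(.9,.16,.2,0),(1.05,.16,.2,0),(1.0,.14,.2,0),(1,.14,.2,.15),(1.0,.14,0,0)]:
    p,R=pose(L,d,rel,back=b); q=solver.inverse_kinematics(p,R); print(L,d,rel,b,np.round(p,3),None if q is None else np.round(q,2))
E
```

```text
0.42 0.14 0.2 0.3 [ 0.575 -0.267  0.418] [ 0.99  0.55 -0.54  1.16 -0.32  1.69 -2.85]
0.42 0.14 0.2 0.15 [ 0.592 -0.181  0.296] [ 0.41  0.47  0.22  1.5  -0.66  1.5  -2.56]
0.42 0.14 0.2 0 [ 0.609 -0.095  0.174] [ 0.34  0.53  0.13  1.69 -0.71  1.22 -2.52]
0.42 0.16 0.2 0 [ 0.607 -0.104  0.192] [ 0.35  0.52  0.14  1.67 -0.7   1.25 -2.53]
0.7 0.16 0.2 0 [ 0.6   -0.137  0.172] [ 0.47  0.69  0.2   1.61 -0.91  1.47 -2.28]
0.9 0.16 0.2 0 [ 0.596 -0.158  0.153] [ 0.52  0.84  0.24  1.55 -1.03  1.64 -2.15]
1.05 0.16 0.2 0 [ 0.594 -0.17   0.136] [ 0.55  0.96  0.26  1.49 -1.1   1.77 -2.09]
1.0 0.14 0.2 0 [ 0.598 -0.15   0.131] [ 0.54  0.92  0.24  1.54 -1.08  1.69 -2.1 ]
1 0.14 0.2 0.15 [ 0.571 -0.287  0.186] [ 0.85  0.96 -0.01  1.27 -0.86  1.79 -2.28]
1.0 0.14 0 0 [ 0.598 -0.151  0.128] [ 0.52  0.81  0.2   1.58 -0.97  1.52 -2.18]
```

```bash
python3 - <<'E'
from h import *
s=env.sense(); p=s['ee_pos'].copy() if hasattr(s['ee_pos'],'copy') else np.array(s['ee_pos']); 
p=np.array(p);p[2]=.40; env.movel(p,rate=.25)
P,R=pose(.42,.14,.2,back=.22); env.reach(P,R)
s=env.sense(); print(s['t'],s['ee_pos'],P,np.round(s['joint_positions'],2),s['wrist_force'])
im,d=viewer.read_camera('wrist'); np.savez('pics/w1.npz',p=im,d=d,pos=s['ee_pos'],R=s['tcp_rot'])
cv2.imwrite('pics/w1.png',im[:,:,::-1])
for n in ['collar_mid','knob','pivot','collar','lever','gate']:
    print(n,[(np.round(r['at'],4).tolist(),round(r['score'],2)) for r in tip_of('wrist',n)[:2]] if n not in('collar','lever') else 0)
sc,d=viewer.read_camera('scene'); cv2.imwrite('pics/s2.png',cv2.resize(sc[60:300,250:640,::-1],None,fx=2,fy=2))
E
```

```text
4.125 [ 0.58379176 -0.22159025  0.35253812] [ 0.5840527  -0.22093378  0.3526453 ] [ 0.56  0.47  0.09  1.37 -0.59  1.61 -2.62] [-0.30156437 -0.26722329 -0.36455289]
collar_mid [([0.6087, -0.1065, 0.1723], 0.65)]
knob [([0.5989, -0.1353, 0.24], 0.6), ([0.6075, -0.1085, 0.1696], 0.5)]
pivot [([0.6162, -0.0504, 0.0602], 0.79)]
collar 0
lever 0
gate [([0.6185, -0.0572, 0.0572], 0.73)]
```

View pics/w1.png

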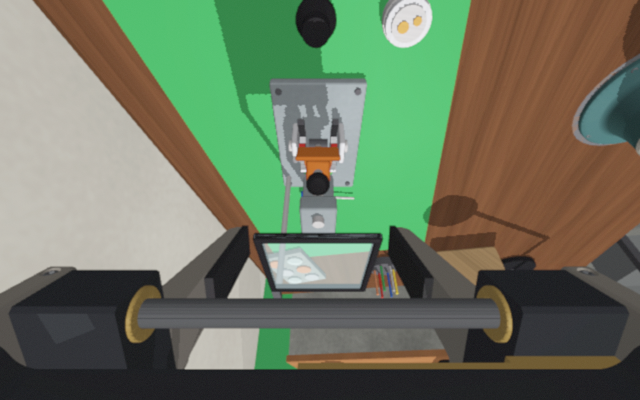

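View pics/s2.png

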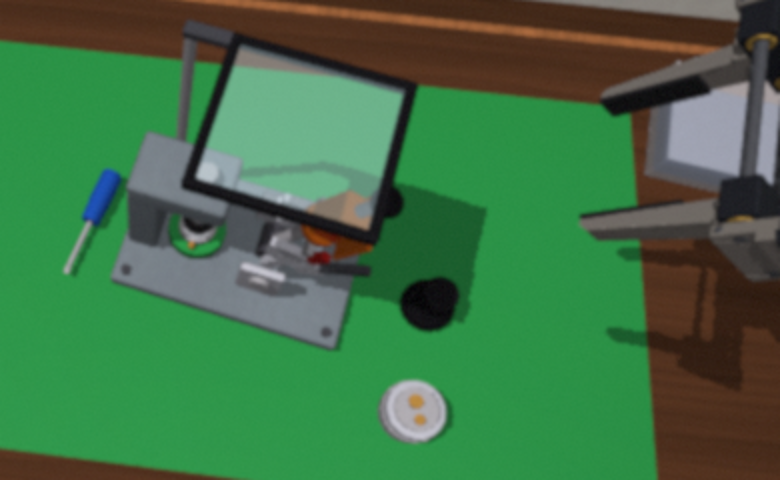

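The wrist view shows the knob at (318,183) and the collar with its plate at (318,155), centred between the fingers. The magnifier is at (318,260). The scene view shows the gripper approaching from the front, clear of the magnifier and the loupe. I'll go in along the tool axis and pinch.

```bash
python3 - <<'E'
from h import *
for b,r in [(.10,.2),(.03,.12),(0,.06)]:
    P,R=pose(.43,.14,.18,back=b); env.movel(P,R,rate=r)
    s=env.sense(); print(s['t'],np.round(s['ee_pos']-P,4),np.round(s['wrist_force'],1))
    if np.linalg.norm(s['wrist_force'])>12: print('ABORT');break
else:
    effector.grasp(45); s=env.sense(); print(s['t'],s['gripper_width'],np.round(s['ee_pos']-P,4),np.round(s['wrist_force'],1),np.round(s['moment'],2))
im,d=viewer.read_camera('wrist'); cv2.imwrite('pics/w2.png',im[:,:,::-1])
E
```

```text
5.175 [ 0.0004 -0.0011  0.0008] [1.4 0.4 0.9]
5.9083 [ 0.0004 -0.0009  0.0006] [ 0.3 -0.1 -0. ]
6.5583 [ 0.      0.     -0.0001] [-0.5 -0.4  0.3]
7.5417 0.029160506233803785 [ 0.0012 -0.0003  0.    ] [ 5.8 -0.3 -2.5] [-0.76 -0.64 -0.62]
```

View pics/w2.png

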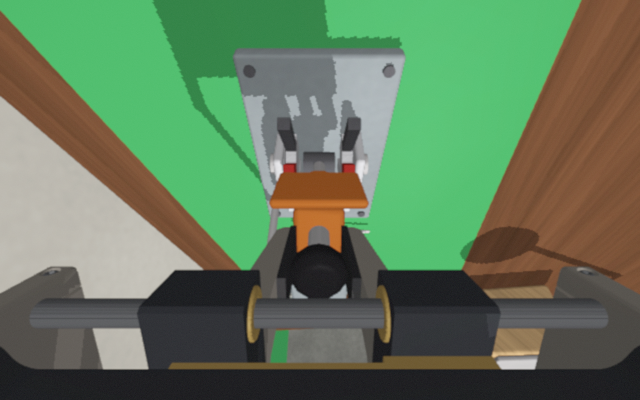

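The wrist view shows the fingers closed either side of the orange block at (320,230), behind the plate at (318,190). The red gate blocks are at (290,170) and (348,170). The opening reads 29 mm against the 34 mm block, so I'll check the hold by lifting and watching the force.

```bash
cat >> h.py <<'E'
def rep(L,tag,P=None):
    s=env.sense(); f=np.array(s['wrist_force'])
    print(tag,round(s['t'],2),'w',round(s['gripper_width'],4),'F ax %.1f fw %.1f v %.1f'%(f@ax(L),f@fw(L),f@v),'M',np.round(s['moment'],2), '' if P is None else np.round((np.array(s['ee_pos'])-P)*1000,1))
    return f
E
python3 - <<'E'
from h import *
for l in [.004,.008,.012,.016,.018]:
    P,R=pose(.43,.14+l,.18); env.movel(P,R,rate=.03); f=rep(.43,l,P)
im,d=viewer.read_camera('wrist'); cv2.imwrite('pics/w3.png',im[:,:,::-1])
E
```

```text
0.004 7.88 w 0.029 F ax -19.4 fw -0.4 v -12.5 M [-1.66 -1.64 -1.41] [ 1.4  2.  -3. ]
0.008 8.16 w 0.0291 F ax -35.3 fw -1.0 v -18.6 M [-2.51 -2.68 -2.2 ] [ 1.5  4.3 -6.1]
0.012 8.44 w 0.029 F ax -48.9 fw -0.1 v -23.0 M [-3.15 -3.31 -2.8 ] [ 1.6  6.  -8.5]
0.016 8.72 w 0.0291 F ax -54.7 fw -1.0 v -25.4 M [-3.41 -3.63 -3.04] [ 1.7  6.8 -9.5]
0.018 8.97 w 0.0287 F ax -56.2 fw -0.9 v -26.0 M [-3.47 -3.82 -3.12] [ 1.8  7.1 -9.9]
```

View pics/w3.png

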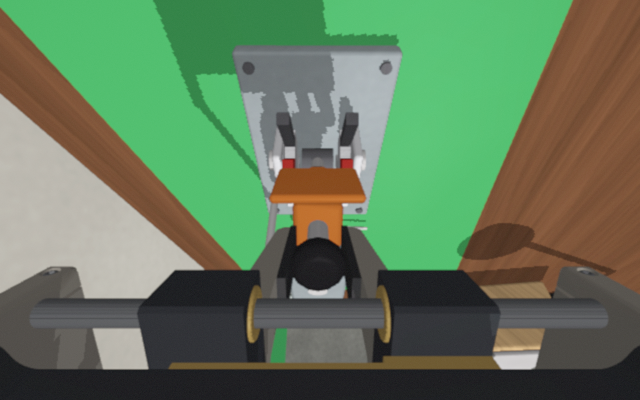

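```bash
python3 - <<'E'
from h import *
s=env.sense(); im,d=viewer.read_camera('wrist'); T=viewer.camera_info('wrist')['T_tool_cam']
for n in ['collar_mid','knob','pivot']:
  for r in tip_of('wrist',n)[:2]:
    q=np.array(r['at'])-piv; print(n,round(r['score'],2),'u %.4f v %.4f z %.4f lean %.3f d %.4f'%(q@u,q@v,q[2],np.arctan2(-q@u,q[2]),np.linalg.norm(q)))
i=viewer.camera_info('wrist')
pt=cloud(d,i['intrinsics'],T[:3,3],T[:3,:3])
for rc in [(185,318),(205,318),(222,305),(222,335),(222,270),(222,366),(240,288),(240,350),(250,318),(264,318),(230,318)]:
    print(rc,im[rc],np.round(pt[rc]*1000,1))
W=np.array(s['ee_pos'])+pt@np.array(s['tcp_rot']).T
q=W-piv; L=.43
lc=np.stack([q@fw(L),q@v,q@ax(L)],-1)
rgb=im.astype(int); org=(rgb[...,0]>120)&(rgb[...,2]<70)&(rgb[...,1]<150)&(d>0)&(d<.3)
o=lc[org]; print('orange lever-frame pct',np.round(np.percentile(o,[1,10,50,90,99],axis=0)*1000,1))
cv2.imwrite('pics/w4.png',cv2.resize(im[150:310,220:420,::-1],None,fx=3,fy=3,interpolation=cv2.INTER_CUBIC))
sc,d=viewer.read_camera('scene'); cv2.imwrite('pics/s4.png',cv2.resize(sc[50:250,300:560,::-1],None,fx=3,fy=3))
E
```

```text
collar_mid 0.94 u -0.0538 v -0.0022 z 0.1125 lean 0.446 d 0.1247
knob 0.91 u -0.0809 v -0.0004 z 0.1809 lean 0.421 d 0.1982
pivot 0.93 u 0.0042 v 0.0025 z -0.0002 lean -1.618 d 0.0049
(185, 318) [136  76  32] [-31.5 -13.   -0.4]
(205, 318) [175 100  41] [-21.  -26.7  -0.4]
(222, 305) [193 114  49] [ -8.8 -25.9  -9.2]
(222, 335) [194 116  50] [ -9.3 -27.2  11.1]
(222, 270) [142 138 140] [ 72.7 193.3 -73.3]
(222, 366) [ 86 194 115] [111.4 298.2  91. ]
(240, 288) [28 30 29] [ -9.2 -56.5 -17.4]
(240, 350) [42 40 39] [ -9.1 -56.3  18. ]
(250, 318) [31 30 33] [-10.  -70.9  -0.3]
(264, 318) [34 33 37] [ -3.2 -73.3  -0.3]
(230, 318) [118 117 116] [ -9.1 -41.1  -0.3]
orange lever-frame pct [[-153.1 -318.1  -19.5]
 [-142.8  -29.9  -15.4]
 [ -99.8   15.6    4.2]
 [ -12.4  293.6  151.8]
 [   8.1  332.2  260.5]]
```

View pics/w4.png

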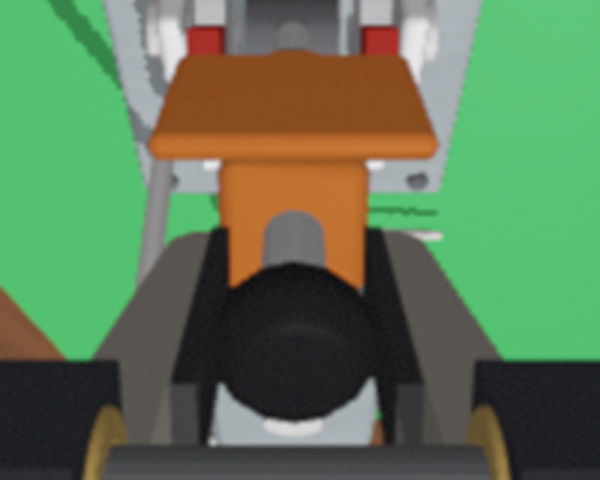

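View pics/s4.png

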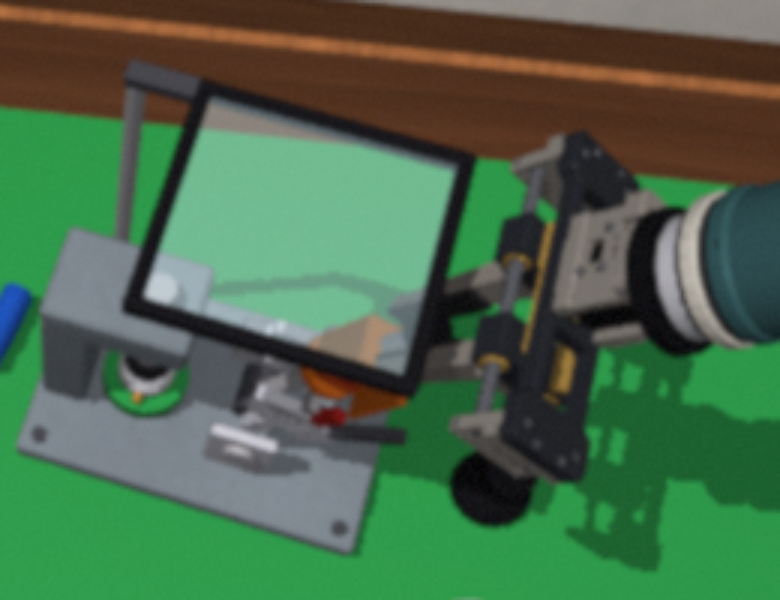

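The close-ups show the finger pads flanking the knob at about (318,264) as well as the block, and the collar has not lifted (d stays near 125 mm). At 45 N and this tilt the fingers also seem to clamp the knob. I'll relax, then compare the opening at lower squeezes.

```bash
python3 - <<'E'
from h import *
P,R=pose(.43,.14,.18); env.movel(P,R,rate=.06); rep(.43,'down',P)
effector.release(); rep(.43,'open',P)
for q in [6,15]:
    effector.grasp(q); rep(.43,q,P)
im,d=viewer.read_camera('wrist')
i=viewer.camera_info('wrist');T=i['T_tool_cam']
pt=cloud(d,i['intrinsics'],T[:3,3],T[:3,:3])*1000
for r in range(200,300,8):
    row=[]
    for c in range(276,362,6): row.append('%d/%d/%d'%tuple(np.round(pt[r,c])) if d[r,c]>0 and pt[r,c,1]<60 else '.')
    print(r,row)
E
```

```text
down 9.72 w 0.0288 F ax 19.4 fw -0.7 v 3.4 M [0.38 0.71 0.54] [ 0.9 -3.3  3.9]
open 10.74 w 0.092 F ax -0.0 fw -0.4 v 0.7 M [-0.43  0.01 -0.  ] [-0.  0. -0.]
6 11.69 w 0.0307 F ax -2.5 fw 0.4 v -5.1 M [-0.73 -0.72 -0.61] [ 1.2 -0.3  0.1]
15 11.91 w 0.0301 F ax -2.2 fw -0.8 v -6.3 M [-0.75 -0.75 -0.64] [ 1.2 -0.3  0.1]
200 ['-27/-34/-27', '-26/-33/-23', '-27/-34/-19', '-26/-34/-16', '-27/-35/-12', '-26/-33/-8', '-27/-35/-4', '-27/-34/0', '-27/-35/3', '-27/-34/7', '-27/-34/11', '-27/-34/15', '-27/-34/19', '-27/-35/22', '-27/-35/26']
208 ['.', '.', '.', '-20/-31/-16', '-21/-32/-12', '-21/-32/-8', '-20/-32/-4', '-20/-30/0', '-21/-32/4', '-21/-32/7', '-21/-33/11', '-21/-32/15', '.', '.', '.']
216 ['.', '.', '.', '-15/-31/-16', '-16/-34/-12', '-16/-33/-8', '-16/-36/-4', '-16/-33/0', '-16/-34/4', '-16/-34/7', '-16/-34/11', '-15/-33/15', '.', '.', '.']
224 ['.', '.', '.', '-9/-31/-16', '-10/-32/-12', '-10/-32/-8', '-10/-32/-4', '-10/-33/0', '-10/-32/4', '-10/-32/8', '-10/-33/11', '-10/-32/15', '.', '.', '.']
232 ['-8/-42/-26', '-9/-43/-23', '-9/-44/-19', '-9/-45/-15', '-5/-34/-12', '-4/-32/-
[... 929 characters left out ...]
 ['-10/-92/-19', '-9/-92/-16', '-2/-80/-15', '0/-75/-13', '-2/-78/-9', '-2/-79/-6', '-2/-79/-3', '-1/-78/0', '-2/-79/3', '-2/-79/6', '-2/-78/9', '0/-77/12', '-1/-77/15', '-10/-92/16', '-9/-91/19']
280 ['-9/-97/-18', '-8/-97/-16', '1/-81/-15', '4/-76/-13', '3/-78/-9', '3/-79/-6', '3/-78/-3', '3/-78/0', '3/-78/3', '3/-78/6', '3/-78/9', '4/-76/12', '3/-78/15', '-8/-96/15', '-8/-96/18']
288 ['-4/-96/-19', '-4/-96/-16', '5/-83/-15', '.', '8/-77/-10', '8/-78/-6', '9/-77/-3', '7/-79/0', '9/-76/3', '9/-77/6', '9/-76/9', '.', '8/-79/15', '-4/-96/16', '-4/-95/18']
296 ['0/-96/-19', '0/-96/-16', '8/-85/-15', '.', '.', '.', '13/-77/-3', '14/-76/0', '14/-76/3', '.', '.', '.', '.', '0/-96/16', '0/-96/18']
```

```bash
python3 - <<'E'
from h import *
effector.release()
i=viewer.camera_info('wrist');T=i['T_tool_cam']
im,d=viewer.read_camera('wrist')
pt=cloud(d,i['intrinsics'],T[:3,3],T[:3,:3])*1000
for rc in [(305,318),(313,318),(320,318),(290,100),(330,80),(300,130),(362,318),(380,318),(395,318),(275,80),(340,500)]: print(rc,im[rc],np.round(pt[rc]),d[rc])
m=(d>0)&(abs(abs(pt[...,2])-52)<14)&(abs(pt[...,0])<15)&(pt[...,1]<20)&(pt[...,1]>-150)
print('finger y hist',np.histogram(pt[m][:,1],bins=np.arange(-150,21,10)))
W=np.array(env.sense()['ee_pos'])
# scene camera: points near the tool
s=viewer.camera_info('scene'); p,ds=viewer.read_camera('scene'); w=cloud(ds,s['intrinsics'],s['eye'],s['rotation'])
R=np.array(env.sense()['tcp_rot']); tl=(w-W)@R*1000
m=(ds>0)&(abs(abs(tl[...,2])-52)<14)&(abs(tl[...,0])<12)&(tl[...,1]<20)&(tl[...,1]>-250)
print('scene',np.histogram(tl[m][:,1],bins=np.arange(-250,21,10)))
m=(ds>0)&(abs(tl[...,2])<95)&(abs(tl[...,0])<60)&(tl[...,1]<-60)&(tl[...,1]>-300)
print('scene all',np.histogram(tl[m][:,1],bins=np.arange(-300,-59,20)))
E
```

```text
(305, 318) [73 72 75] [ -26. -138.   -0.] 0.07641947
(313, 318) [84 85 89] [ -24. -139.   -0.] 0.07548584
(320, 318) [ 96  98 100] [ -22. -139.   -0.] 0.075739235
(290, 100) [26 28 31] [ -31. -138.  -59.] 0.07457952
(330, 80) [57 59 64] [ -24. -145.  -60.] 0.06951502
(300, 130) [47 43 34] [ -29. -139.  -50.] 0.07390895
(362, 318) [112 105  92] [ 1.201e+03  1.031e+03 -1.000e+00] 1.5311705
(380, 318) [30 30 33] [ -22. -157.   -0.] 0.058490727
(395, 318) [29 30 33] [ -22. -160.   -0.] 0.056025397
(275, 80) [27 30 34] [ -30. -129.  -71.] 0.083423555
(340, 500) [121 100  56] [ -17. -140.   50.] 0.076192945
finger y hist (array([ 841, 1475, 1415,  962, 1256, 1622, 1225, 1026,  795,  629,  521,
        283,    0,    0,    0,    0,    0]), array([-150, -140, -130, -120, -110, -100,  -90,  -80,  -70,  -60,  -50,
        -40,  -30,  -20,  -10,    0,   10,   20]))
scene (array([ 15,   0,   3,   6,   0,   0,   0,   0,  40,  32,   8,  18,  24,
        30,  78, 123, 119,  86,  58,  45,  43,  17,   0,   0,   0,   0,
         0]), array([-250, -240, -230, -220, -210, -200, -190, -180, -170, -160, -150,
       -140, -130, -120, -110, -100,  -90,  -80,  -70,  -60,  -50,  -40,
        -30,  -20,  -10,    0,   10,   20]))
scene all (array([ 947,  814,  771,  630,  430,  362, 1869, 1067,  847,  139,  268,
        248]), array([-300, -280, -260, -240, -220, -200, -180, -160, -140, -120, -100,
        -80,  -60]))
```

Both cameras agree that the real fingertips end about 40 mm short of the reported TCP, and that the body begins near -130 mm. So the fingers were only around the knob. I'll correct the tool offset, go 40 mm deeper and grip the collar.

```bash
sed -i 's/return g-ax(t)\*.019+back/return g-ax(t)*.058+back/' h.py; python3 - <<'E'
from h import *
for b in [.02,.008,0]:
    P,R=pose(.43,.138,.18,back=b); env.movel(P,R,rate=.06)
    f=rep(.43,b,P)
    if np.linalg.norm(f)>10: print('ABORT');break
else:
    effector.grasp(45); rep(.43,'grip',P)
im,d=viewer.read_camera('wrist'); cv2.imwrite('pics/w5.png',im[:,:,::-1])
i=viewer.camera_info('wrist');T=i['T_tool_cam'];pt=cloud(d,i['intrinsics'],T[:3,3],T[:3,:3])*1000
print([np.round(pt[r,318]).tolist() for r in range(200,300,12)])
E
```

```text
0.02 13.56 w 0.0921 F ax 0.5 fw 0.1 v 0.0 M [-0.39  0.03 -0.  ] [-0.2  0.4 -0.4]
0.008 13.91 w 0.0919 F ax 0.1 fw -0.7 v 0.1 M [-0.44  0.03  0.  ] [-0.2  0.5 -0.4]
0 14.19 w 0.0918 F ax -0.1 fw 0.1 v 0.7 M [-0.43  0.05 -0.03] [-0.2  0.5 -0.4]
grip 15.1 w 0.0336 F ax -2.9 fw -0.7 v -5.5 M [-0.7  -0.67 -0.54] [ 1.1 -0.2  0. ]
[[-32.0, -52.0, -0.0], [-29.0, -66.0, -0.0], [-26.0, -76.0, -0.0], [-19.0, -74.0, -0.0], [-13.0, -75.0, -0.0], [-9.0, -80.0, -0.0], [-8.0, -89.0, -0.0], [-11.0, -104.0, -0.0], [-13.0, -114.0, -0.0]]
```

View pics/w5.png

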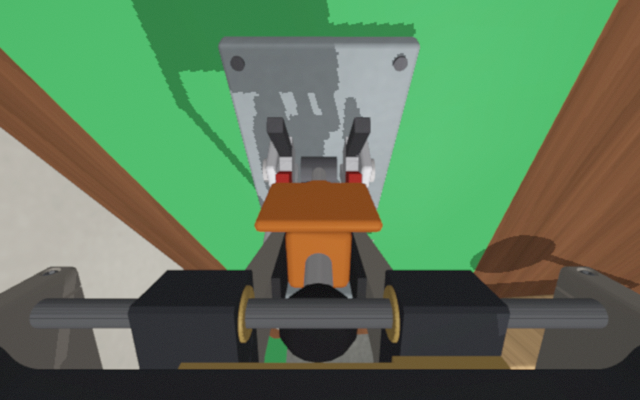

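The opening is now 33.6 mm, matching the block. The wrist view shows the pads beside the orange block at (318,255), tips behind the plate, and the knob at (318,320) clear of the body. Now I'll lift.

```bash
python3 - <<'E'
from h import *
for l in [.006,.012,.0175]:
    P,R=pose(.43,.138+l,.18); env.movel(P,R,rate=.04); f=rep(.43,l,P)
    if abs(f@ax(.43))>18: print('STOP');break
else:
    for L in [.50,.57]:
        P,R=pose(L,.138+l,.18); env.movel(P,R,rate=.06); f=rep(L,L,P)
        if np.linalg.norm(f)>20: print('STOP');break
for r in tip_of('wrist','collar_mid')[:0]: pass
viewer.read_camera('wrist')
for r in tip_of('wrist','collar_mid')[:1]:
    q=np.array(r['at'])-piv; print(r['score'],'lean %.3f d %.4f'%(np.arctan2(-q@u,q[2]),np.linalg.norm(q)))
E
```

```text
0.006 15.45 w 0.0338 F ax -3.2 fw -0.7 v -5.8 M [-0.82 -0.79 -0.66] [ 1.1 -0.3  0. ]
0.012 15.75 w 0.0336 F ax -4.0 fw -1.1 v -6.2 M [-0.88 -0.8  -0.65] [ 1.  -0.4 -0.2]
0.0175 16.04 w 0.0341 F ax -4.1 fw -0.5 v -7.3 M [-0.95 -0.89 -0.7 ] [ 1.  -0.4 -0.4]
0.5 16.31 w 0.0338 F ax -4.4 fw -0.4 v -6.4 M [-0.97 -0.92 -0.83] [ 1.  -0.4 -0.8]
0.57 16.57 w 0.0336 F ax -4.8 fw -0.2 v -6.7 M [-1.02 -0.87 -0.88] [ 1.1 -0.1 -0.7]
0.79 lean 0.604 d 0.1393
```

```bash
python3 - <<'E'
from h import *
d=.138+.0182
for L in list(np.arange(.62,.78,.05))+list(np.arange(.79,1.08,.015)):
    P,R=pose(L,d,.18); env.movel(P,R,rate=.05); f=rep(L,round(L,3),P)
    if f@fw(L)>14 or np.linalg.norm(f)>30: print('STOP');break
g=np.array(env.sense()['ee_pos'])
viewer.read_camera('wrist')
for r in tip_of('wrist','collar_mid')[:1]:
    q=np.array(r['at'])-piv; print(r['score'],'lean %.3f d %.4f'%(np.arctan2(-q@u,q[2]),np.linalg.norm(q)))
E
```

```text
0.62 16.98 w 0.0341 F ax -3.9 fw 1.6 v -5.2 M [-0.74 -0.85 -0.98] [ 1.2  0.6 -0.3]
0.67 17.23 w 0.0336 F ax -5.0 fw 1.1 v -5.7 M [-0.58 -0.75 -0.92] [ 1.3  0.9 -0.2]
0.72 17.48 w 0.0335 F ax -4.4 fw 1.1 v -6.0 M [-0.52 -0.74 -1.08] [1.3 1.2 0. ]
0.77 17.73 w 0.0339 F ax -4.7 fw 2.1 v -6.5 M [-0.5  -0.68 -1.05] [1.4 1.4 0.2]
0.79 17.98 w 0.0339 F ax -4.5 fw 1.4 v -6.0 M [-0.42 -0.67 -1.04] [1.4 1.6 0.5]
0.805 18.23 w 0.0338 F ax -5.0 fw 1.6 v -5.8 M [-0.41 -0.59 -1.07] [1.4 1.7 0.6]
0.82 18.48 w 0.0335 F ax -4.3 fw 2.1 v -5.6 M [-0.47 -0.62 -1.02] [1.4 1.7 0.6]
0.835 18.73 w 0.0336 F ax -3.3 fw 1.8 v -4.8 M [-0.39 -0.59 -1.  ] [1.4 1.7 0.6]
0.85 18.98 w 0.0338 F ax -4.6 fw 1.1 v -5.6 M [-0.45 -0.59 -1.07] [1.4 1.7 0.7]
0.865 19.23 w 0.0342 F ax -4.9 fw 2.1 v -5.6 M [-0.49 -0.52 -1.05] [1.4 1.7 0.7]
0.88 19.48 w 0.0333 F ax -3.9 fw 2.1 v -4.2 M [-0.47 -0.51 -1.07] [1.4 1.7 0.7]
0.895 19.73 w 0.0336 F ax -5.0 fw 2.9 v -5.4 M [-0.51 -0.52 -1.05] [1.4 1.8 0.8]
0.91 19.98 w 0.0337 F ax -2.9 fw 5.6 v -4.5 M [-0.41 -0.36 -1.01] [1.5 2.3 1.6]
0.925 20.23 w 0.0337 F ax -1.4 fw 10.7 v -2.0 M [ 0.61 -0.39 -0.96] [1.7 3.5 3.3]
0.94 20.48 w 0.0336 F ax -2.1 fw 12.5 v -2.8 M [ 1.55 -0.47 -0.89] [1.9 4.6 4.9]
0.955 20.73 w 0.0337 F ax -0.3 fw 16.2 v -1.1 M [ 2.4  -0.59 -0.8 ] [2.1 5.6 6.4]
STOP
0.24 lean 0.921 d 0.1981
```

```bash
python3 - <<'E'
from h import *
d=.138+.0182
for L in [.92,.88,.850]:
    P,R=pose(L,d,.18); env.movel(P,R,rate=.05); f=rep(L,L,P)
s=env.sense(); e=(np.array(s['ee_pos'])-P)@fw(L)/.156; print('eff L',L+e)
for l in [.012,.006,.002,-.0005]:
    P,R=pose(L,.138+l,.18); env.movel(P,R,rate=.04); f=rep(L,l,P)
    if f@ax(L)>15: print('STOP landed');break
E
```

```text
0.92 21.07 w 0.0336 F ax -5.1 fw 7.0 v -3.2 M [ 1.13 -0.7  -1.28] [1.8 4.  3.6]
0.88 21.32 w 0.034 F ax -4.7 fw 2.9 v -5.4 M [-0.36 -0.49 -1.19] [1.5 2.2 1.5]
0.85 21.57 w 0.0334 F ax -4.6 fw 1.4 v -4.8 M [-0.71 -0.43 -1.16] [1.4 1.7 0.9]
eff L 0.8624275045035373
0.012 21.88 w 0.0337 F ax -3.7 fw 1.7 v -5.1 M [-0.66 -0.49 -1.15] [1.4 1.7 0.6]
0.006 22.18 w 0.0338 F ax -3.5 fw 3.2 v -4.8 M [-0.5  -0.52 -1.16] [1.4 1.6 0.6]
0.002 22.43 w 0.0337 F ax -2.7 fw 3.4 v -5.6 M [-0.38 -0.54 -1.13] [1.3 1.3 0.8]
-0.0005 22.68 w 0.034 F ax 7.8 fw 3.3 v -3.6 M [ 0.48 -0.21 -0.36] [ 1.  -0.5  2.1]
```

The collar reached the bottom of its travel (the axial force turned upward at about 0 lift), roughly 0.06 rad back from the stop. I'll release, back out along the tool axis and check.

```bash
python3 - <<'E'
from h import *
P,R=pose(.85,.138,.18); env.movel(P,R,rate=.03)
effector.release(); rep(.85,'open',P)
for b,r in [(.04,.06),(.20,.2)]:
    P,R=pose(.85,.138,.18,back=b)
    try: env.movel(P,R,rate=r); rep(.85,b,P)
    except env.PlanningError as e: print(b,e)
im,d=viewer.read_camera('wrist'); cv2.imwrite('pics/w6.png',cv2.resize(im[60:330,160:480,::-1],None,fx=2.2,fy=2.2))
for c in ['wrist','scene']:
  if c=='scene': viewer.read_camera(c)
  for n in ['collar_mid','knob']:
    for r in tip_of(c,n)[:1]:
      q=np.array(r['at'])-piv; print(c,n,round(r['score'],2),'v %.4f lean %.3f d %.4f'%(q@v,np.arctan2(-q@u,q[2]),np.linalg.norm(q)))
for n in ['loupe','movement_holder','case_screwdriver']: print(n,[np.round(r['at'],3).tolist() for r in tip_of('scene',n)[:1]])
E
```

```text
open 23.89 w 0.092 F ax -0.9 fw -0.5 v -0.3 M [-0.7   0.1   0.03] [-0. -0. -0.]
0.04 24.71 w 0.092 F ax 0.2 fw -0.7 v -0.4 M [-0.73  0.08  0.01] [-0.1  0.3 -0. ]
0.2 25.66 w 0.0919 F ax -0.2 fw 0.3 v -1.4 M [-0.72  0.1   0.01] [ 0.1  1.5 -0.5]
wrist collar_mid 0.77 v -0.0025 lean 0.811 d 0.1254
wrist knob 0.73 v 0.0023 lean 0.812 d 0.1957
scene collar_mid 0.89 v -0.0016 lean 0.825 d 0.1224
scene knob 0.59 v -0.0015 lean 0.817 d 0.1948
loupe [[0.578, -0.25, 0.003]]
movement_holder [[0.455, -0.226, -0.001]]
case_screwdriver [[0.63, 0.158, -0.002]]
```

View pics/w6.png

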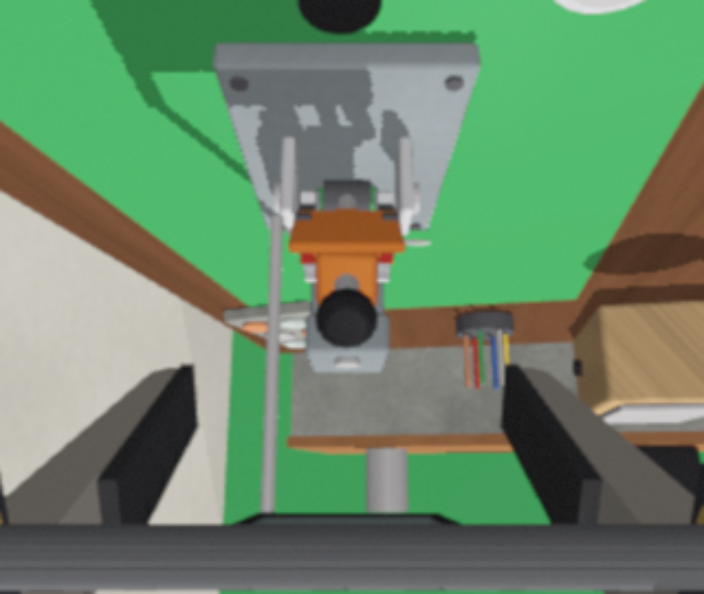

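The wrist view shows the lever held down with the knob at (345,318). The collar is seated (plate at (345,230)), the red gate blocks are behind it at (308,258) and (385,258), and the fingers are clear. The loose items are where they were, so I'm handing in.

```bash
python3 -c "
from station import *
env.pause(0.5); print(env.sense()['t']); print(workorder.finish_job())"
```

```text
26.6083
the job is handed in; nothing more can be done
None
```

I pulled the press lever down through the red gate and left it locked in the closed pocket, then handed the job in at 26.6 s; no verdict came back.

**What I did:** I lifted the collar about 18 mm and pulled the lever to its end stop. I then backed it off about 0.06 rad, lowered the collar until I felt it bottom out, let go and backed out.

**Last checks:**
- **Lever:** after release it stays at about 0.81–0.82 rad of lean, well past where it started (about 0.43).
- **Collar:** it measures 122–125 mm from the pivot, against 125 mm when fully down. In the last picture the red gate blocks are behind it.
- **Robot:** the fingers are open and clear, with no significant force on the wrist.
- **Loose items:** the loupe, movement holder and screwdriver are where they were, within measuring error.

**What went wrong on the way:**
- **First grip:** it closed on the knob instead of the collar, because the real fingertips end about 40 mm short of the reported tool point. That try pulled on the lever with about 62 N (limit 120 N at the wrist) and the grip slipped. It is the least certain point if pressure from the fingers counts as the gripper's body, where the limit is 40 N. I corrected the offset and gripped again.
- **Magnifier:** I did not measure it again at the end. I estimated about 20 mm of clearance, and saw no force that looked like contact with it.

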